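# Third hand: hold a shelf bracket against a sprung plate

### The job

I want to screw this wooden shelf bracket on from behind, so be my third hand: first stand it flat on the jig's board with its flat back towards the upright sprung plate, not yet pushing it, then press it squarely against the plate, side edges flush with the plate's, until the plate's pointer stands between the two ribs on the scale post. Push the plate only with the bracket and never to the end of its travel, and leave the things standing around alone. Finish while still gripping or pressing the bracket steadily there; do not let go.

Things in the scene. Friction and masses are not known exactly. Their poses are not given: they have to be found in the camera images.
- bracket_rib (a point): Middle of the upright rib of the loose wooden shelf bracket (0.16 kg), 32 mm above its underside. x points to its flat back, z up. The rib is the place to grip from above: 18 mm thick in y, 32 mm long in x (from -16 mm to the flange at +15), top 29 mm above this point. Below it a foot 60 x 60 x 12 mm; keep fingers above the foot. A low step of the rib runs on to x = -27, top 1 mm below this point.
- bracket_back (a point): Middle of the bracket's flat back, the outer face of a flange 14 mm thick (x), 60 mm wide (y) and 64 mm high. It lies 29 mm from bracket_rib along +x, 32 mm above the underside; same axes.
- jig: Plywood jig fixed to the worktop. Origin under the middle of its board; x is the pressing direction (open front to back wall), y across, z up. Board 170 (x) x 150 (y) x 12 mm; free for the bracket from x = -85 to +20 mm. Back wall at x = 65 to 85, 70 mm high.
- scale (a point): Middle of the gap between the two dark ribs on top of the jig's scale post: at x = 41, y = 60, z = 64 mm in the jig's frame. The post is 38 (x) x 22 (y) mm. Ribs are 3 mm wide, 3 mm high, along y; the gap is 14 mm (x).
- plate_face (a point): Middle of the front face of the sprung aluminium plate, 60 (y) x 60 (z) x 12 mm, upright across the board on two sprung guide rods; moves with it; axes as the jig. At rest at x = 20, y = 0, z = 44 mm in the jig's frame, 32 mm above the board, so it meets bracket_back when the bracket stands on the board. A dark pointer 3 mm wide sticks out at its top, on the +y side, half across the scale post.
- sprung_plate (a joint): Travel of the sprung plate along the jig's +x, m: 0 at rest (pointer in front of both ribs), grows as it is pressed, end of travel 0.032. Springs: 700 N per m, no preload. The pointer is wholly between the ribs from 0.0095 to 0.0205 (7 to 14 N), midway at 0.015 (10.5 N).
- honey_jar: Bystander: glass honey jar, 58 mm across, 95 mm high, left of the work; origin at the centre of its underside.
- screwdriver: Bystander: screwdriver with a wooden handle lying on the worktop, left of the work, near the hob; origin at the middle of its underside.
- espresso_cup: Bystander: small patterned cup, 58 mm across, 49 mm high, right of the work; origin under its middle.
- salt_shaker: Bystander: salt shaker, 44 mm across, 90 mm high, right of the work; origin at the centre of its underside.
There are look-alikes about, which are no part of the job. What is shaped like the part that bears bracket_rib but purple is not meant.

How it is judged (in metres and radians):
On the way:
1. the bracket stands on the jig's board in front of the plate, back towards it, the plate not yet pressed (z of bracket_back in the frame of plate_face between -0.004 and 0.004 m and y of bracket_back in the frame of plate_face between -0.02 and 0.02 m and x of bracket_back in the frame of plate_face between -0.05 and 0.003 m and angle between bracket_back's own z axis and vertical below 0.1 rad and value of joint sprung_plate below 0.004 m), for 0.1 s.
At the end, for the whole second after the job is handed in: Still gripped and pressed: bracket on the board (4 mm), upright (0.06 rad), back on the plate (4 mm), square (0.08 rad), sides flush (6 mm); plate steady at 9 to 21 mm of travel, pressed by the bracket with 5 to 17 N (value of joint sprung_plate between 0.009 and 0.021 m and velocity of joint sprung_plate between -0.01 and 0.01 m/s and contact force between bracket and sprung_plate between 5 and 17 N and contact force between the fingers and bracket above 2 N and angle between bracket_back's own z axis and vertical below 0.06 rad and angle between the x axis of bracket_back and the x axis of plate_face, either way round below 0.08 rad and x of bracket_back in the frame of plate_face between -0.004 and 0.004 m and y of bracket_back in the frame of plate_face between -0.006 and 0.006 m and z of bracket_back in the frame of plate_face between -0.004 and 0.004 m); the arm keeps its last pose, push and grip.
It fails at once if the plate is driven to the end of its travel (over 29 mm) (value of joint sprung_plate above 0.029 m).
It fails at once if the gripper or arm pushes the plate itself (contact force between any of the fingers, the arm and sprung_plate above 1 N).
It fails at once if a bystander is moved more than 25 mm (distance of any of honey_jar, screwdriver, espresso_cup, salt_shaker from where it was at the start of the episode above 0.025 m).
It also fails if it takes over 51 s, if anything falls off the work surface, if the arm or the gripper's body presses on something with over 40 N, if the wrist force passes 120 N, or if a joint passes its speed limit or range.

### The arm

A 6-joint arm with a two-finger parallel gripper is mounted at the origin on a cart in front of the work surface, level with it; the furniture and walls round the work are solid. World frame = base frame: x ahead of the robot, y to its left, z up, the work surface at z = 0. Lengths are in mm, angles in degrees, forces in N, time in s.
With the tool pointing down it reaches from about 300 to 850 mm from the base axis. Payload 4.2 kg.
Tool frame: the origin (TCP) lies between the finger pads; the fingertips stand 14 mm ahead of it and the grasp point (between the pads) lies 5 mm behind it (env.finger_overhang is the distance from the TCP to the fingertips, in mm); z points along the fingers, y is the line along which they close (so a half turn about z gives the same grasp; the last joint's range is limited). The gripper opens to 91 mm and grips with 3 to 60 N. Pads are 32 mm wide; open, the fingers measure 118 mm over their backs; the gripper's body (76 mm by 178 mm) begins 60 mm behind the grasp point.
Start: joints at [63.369, 18.312, 89.639, -0, 72.044, -1.146], TCP at [247.413, 519.065, 227.976] pointing down, gripper open.
Joint ranges: [-177.97, 177.97], [-48.28, 115.42], [12.27, 149.76], [-77.06, 257.06], [2.81, 150.46], [-146.56, 146.56]. Speed limits (degrees/s): [147.25, 147.25, 180, 180, 180, 180].

### API

Orientations are given as [roll, pitch, yaw] about the fixed x, y, z axes, in that order (R = Rz(yaw) Ry(pitch) Rx(roll)).
In Python, from workcell import status, cams, env, finder gives the robot as it stands.
- The arm moves only by the tool apply_moves, never from a script. Its argument "increments" is a list of rows, each a list of 7 numbers: the opening, from -1 (shut) to 1 (fully open), then the shift along the world's x, y, z in m, then the turn, a rotation vector about the world's x, y, z in degrees. In form: [[gripper, x, y, z, ax, ay, az], ...]. A call has 1 to 5 rows; each row shifts and turns the commanded pose from where the row before left it; what a row does not reach is not made up. A row lasts 1/12 s, in which the tool goes at most 41.7 mm and 7.16 degrees, less where a joint would pass 70% of its speed; a pose out of reach is approached as far as the arm can. A call with a gripper value outside its range is refused whole. The fingers move at their own pace and stop on an object; "newtons" is the grip in N (left out, the last holds). Time passes only in rows, so rows that do not move let the fingers close. It gives the time, the measured TCP pose, the force, the opening and the grip force at its end, in the units of the state.
- status.state(): the state, without advancing time (a new reading comes with each control period).
- cams.grab_frame(name): name is "scene" or "top"; returns a dict with "color" (480x640x3 uint8, red, green, blue), "intrinsics" (3x3 intrinsics, pixels), "R" (3x3) and "t" (3): a world point X has camera coordinates R X + t. Camera axes: x right, y down, z forward; pixel columns grow to the right and rows downward; lengths in mm; the calibration is good to about 2 mm. A picture is of the moment at which its call begins. There is no depth.
- env.job_done(): hands the job in; it is judged then, once.
Trained networks look in the newest picture that a camera, given by its name, has taken for a name from the list of things; names that differ only in an ending like _2 or _b are one class to them, and where a whole thing is asked for, a point or a joint stands for the part that bears it (a point fixed in the world has none). Each returns a list of dicts, best first, with "score" (0 to 1); they miss things now and then, are a little off and sometimes report something else, mostly with a low value. They report only what shows in the picture. A call takes as long as a camera call. They do not tell look-alikes from the thing itself.
- finder.boxes_of(query, camera): "rect" ([left, top, width, height] in pixels, round what is visible of it).
- finder.trace(query, camera): "pixels" (480x640 bool, what is visible of it) and "rect" ([left, top, width, height] in pixels, round what is visible of it).
The state is a dict: "time_s": time; "qpos": joint angles; "qvel": joint speeds; "effort": joint torques, N m; "ee_pos": TCP position; "ee_rot": TCP orientation; "force": force on the tool from outside, world axes, zero at the start; "torque": the same for the moment, N m; "gripper_width": finger opening in mm; "gripper_force": force on a finger pad.
Only numpy, scipy, OpenCV 4.12 (cv2) and the standard library are available. Lean on these libraries where they do the work, as an engineer would, in place of code of your own. Each camera call takes 0.05 s, during which the arm holds its last target. There are 200 camera calls.

## Working session

There is one attempt and no reset: what is moved stays moved. The work goes in short steps, Python scripts to look and compute and a tool call to move; the robot and the scene stay as the last step left them, time stands still between calls to the robot, and variables do not carry over. Pictures are saved under pics/ and viewed, at most 10 in all, crops included, and the job is handed in when it is done.

Besides the shell and the picture viewer there is one more tool, called after ">>>" by a JSON object that holds its "api" and its "payload", one argument or row to a line. apply_moves: Moves the arm, as the interface text tells. Its arguments: {"type":"object","properties":{"increments":{"type":"array","items":{"type":"array","items":{"type":"number"}}},"newtons":{"type":"number"}},"required":["increments"]}

```bash
mkdir -p pics; ls; python3 - <<'E'
from workcell import status,cams,env,finder
import cv2,numpy as np
s=status.state(); print(s['time_s'],s['ee_pos'],s['ee_rot'],s['gripper_width'])
for n in('scene','top'):
    f=cams.grab_frame(n); cv2.imwrite(f'pics/{n}0.png',f['color'][...,::-1]); np.savez(f'pics/{n}0.npz',**f)
    print(n,np.round(f['intrinsics'],1).tolist(),np.round(f['R'],3).tolist(),np.round(f['t'],1).tolist())
    for q in('bracket_rib','jig','plate_face','honey_jar','screwdriver','espresso_cup','salt_shaker'):
        print(q,[(np.round(b['rect']).tolist(),round(b['score'],2)) for b in finder.boxes_of(q,n)][:3])
E
```

```text
pics
0.0 [247.18019408 518.63493581 227.1274683 ] [-1.79899404e+02 -1.54773887e-03  1.54518128e+02] 91.09357938339355
scene [[600.4, 0.0, 319.2], [0.0, 600.4, 240.7], [0.0, 0.0, 1.0]] [[0.693, -0.721, -0.003], [-0.394, -0.375, -0.839], [0.604, 0.583, -0.544]] [-439.0, 279.7, 1284.6]
bracket_rib [([259.0, 218.0, 24.0, 31.0], 0.85), ([265.0, 244.0, 31.0, 36.0], 0.61)]
jig [([306.0, 256.0, 94.0, 84.0], 0.87)]
plate_face [([347.0, 275.0, 30.0, 28.0], 0.78)]
honey_jar [([239.0, 184.0, 18.0, 37.0], 0.81)]
screwdriver [([193.0, 224.0, 28.0, 23.0], 0.68)]
espresso_cup [([397.0, 321.0, 36.0, 34.0], 0.75)]
salt_shaker [([346.0, 272.0, 29.0, 30.0], 0.58), ([437.0, 291.0, 22.0, 40.0], 0.56)]
top [[589.6, 0.0, 314.0], [0.0, 589.6, 238.6], [0.0, 0.0, 1.0]] [[-0.012, -1.0, -0.006], [-0.994, 0.012, -0.104], [0.104, 0.005, -0.995]] [-57.0, 559.6, 1488.7]
bracket_rib [([228.0, 220.0, 28.0, 32.0], 0.72), ([270.0, 247.0, 30.0, 28.0], 0.7), ([447.0, 203.0, 19.0, 18.0], 0.47)]
jig [([348.0, 218.0, 63.0, 69.0], 0.88)]
plate_face [([355.0, 212.0, 34.0, 33.0], 0.84)]
honey_jar [([163.0, 198.0, 31.0, 26.0], 0.87)]
screwdriver [([162.0, 220.0, 22.0, 70.0], 0.76)]
espresso_cup [([441.0, 251.0, 27.0, 22.0], 0.61)]
salt_shaker [([448.0, 202.0, 18.0, 20.0], 0.56)]
```

```bash
python3 - <<'E'
import cv2
t=cv2.imread('pics/top0.png'); s=cv2.imread('pics/scene0.png')
cv2.imwrite('pics/a.png',cv2.resize(t[190:310,150:480][:, 50:250],None,fx=4,fy=4,interpolation=cv2.INTER_CUBIC))
cv2.imwrite('pics/b.png',cv2.resize(s[170:360,180:470],None,fx=2.7,fy=2.7,interpolation=cv2.INTER_CUBIC))
E
```

```text
(no output)
```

View pics/a.png

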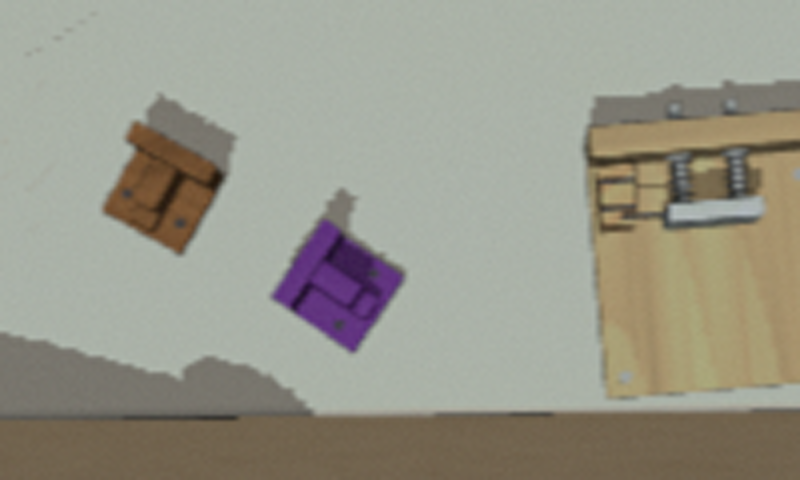

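View pics/b.png

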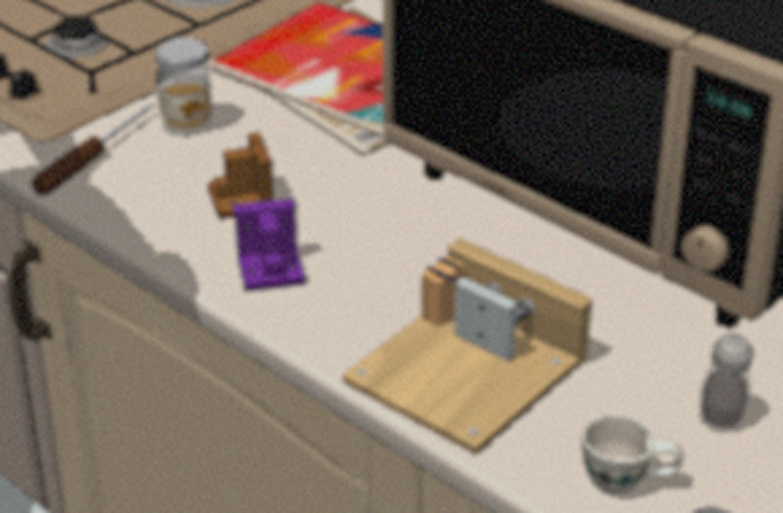

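Top view: the brown bracket is at about pixel (241,236) with its back facing up-right, yaw about -30°. The purple look-alike is at (285,261). The jig is at about (375,252), with the scale post on its left (+y) side. Next I fit model silhouettes in both cameras.

```bash
cat > fit.py <<'E'
import numpy as np,cv2
from scipy.optimize import minimize
S=4
def box(x0,x1,y0,y1,z0,z1): return np.array([[x,y,z] for x in(x0,x1) for y in(y0,y1) for z in(z0,z1)],float)
# bracket: frame origin under bracket_rib on the underside
BR=[box(-31,29,-30,30,0,12),box(15,29,-30,30,0,64),box(-16,15,-9,9,12,61),box(-27,-16,-9,9,12,31)]
JIG=[box(-85,85,-75,75,0,12),box(65,85,-75,75,0,70),box(22,60,49,71,0,61),box(20,32,-30,30,14,74)]
def proj(f,P):
    c=P@f['R'].T+f['t']; p=c@f['intrinsics'].T; return p[:,:2]/p[:,2:]
def place(B,x,y,yaw,z=0):
    c,s=np.cos(np.radians(yaw)),np.sin(np.radians(yaw)); return B@np.array([[c,s,0],[-s,c,0],[0,0,1]])+[x,y,z]
def render(f,boxes,p,z=0):
    m=np.zeros((480*S,640*S),np.uint8)
    for B in boxes:
        h=cv2.convexHull(((proj(f,place(B,*p,z))+.5)*S).astype(np.float32))
        cv2.fillConvexPoly(m,np.round(h).astype(np.int32),1)
    return cv2.resize(m.astype(np.float32),(640,480),interpolation=cv2.INTER_AREA)
def fit(fs,masks,boxes,p0,z=0,cut=0):
    def cost(p):
        c=0
        for f,m in zip(fs,masks):
            r=render(f,boxes,p,z); c+=np.abs(r-m).sum()/m.sum()
        return c
    best=min((minimize(cost,p0,method='Nelder-Mead',options=dict(initial_simplex=[np.add(p0,d) for d in([0,0,0],[a,0,0],[0,a,0],[0,0,a])],xatol=.05,fatol=1e-4)) for a in(12,-8,5)),key=lambda r:r.fun)
    return best.x,best.fun
def ray(f,uv,z):
    d=f['R'].T@np.linalg.solve(f['intrinsics'],[uv[0],uv[1],1.]); o=-f['R'].T@f['t']; return o+d*(z-o[2])/d[2]
E
python3 - <<'E'
from fit import *
from workcell import cams,finder
fs=[cams.grab_frame(n) for n in('scene','top')]
bm=[];jm=[]
for n,f in zip(('scene','top'),fs):
    c=[t for t in finder.trace('bracket_rib',n)]
    for t in c:
        rgb=f['color'][t['pixels']].mean(0); print(n,t['score'],t['rect'],rgb.round(),t['pixels'].sum())
    c=[t for t in c if (lambda v:v[2]<v[0]*.7)(f['color'][t['pixels']].mean(0))]
    bm.append(c[0]['pixels'].astype(np.float32))
    jm.append(finder.trace('jig',n)[0]['pixels'].astype(np.float32))
print(ray(fs[1],(241,236),30),ray(fs[1],(375,252),12))
for nm,m,B,p0 in(('br',bm,BR,None),('jig',jm,JIG,None)):
    q=[ray(fs[1],(241,236),30),ray(fs[1],(375,252),12)][nm=='jig']; p0=[q[0],q[1],-30 if nm=='br' else 3]
    print(nm,'both',fit(fs,m,B,p0)); 
    for i in(0,1): print(nm,i,fit(fs[i:i+1],m[i:i+1],B,p0))
np.savez('pics/m.npz',bm=bm,jm=jm)
from workcell import finder
for n in('scene','top'):
    for q in('honey_jar','screwdriver','espresso_cup','salt_shaker'):
        b=finder.boxes_of(q,n)
        if b: r=b[-1 if q=='salt_shaker' and n=='scene' else 0]['rect']; print(n,q,ray(fs[n=='top'],(r[0]+r[2]/2,r[1]+r[3]/2),40).round())
E
```

```text
scene 0.77 [266.9, 242.6, 26.2, 37.5] [ 91.  51. 111.] 750
scene 0.63 [308.6, 259.1, 89.7, 78.2] [163. 141. 106.] 4109
scene 0.59 [259.0, 219.6, 19.9, 29.8] [108.  78.  53.] 490
top 0.91 [272.2, 243.7, 28.2, 34.7] [ 88.  53. 112.] 614
top 0.68 [228.4, 223.0, 28.4, 31.0] [104.  75.  48.] 533
[567.87654847 124.13234868  30.        ] [ 523.7130821  -221.62179846   12.        ]
br both (array([567.42027175, 126.63042804, -31.22586558]), np.float64(1.255308747291565))
br 0 (array([2929.66659725, -366.49363414, -104.69224041]), np.float64(1.0))
br 1 (array([567.51459543, 127.31439587, -30.8835553 ]), np.float64(0.11327391862869263))
jig both (array([ 517.9121869 , -227.16992648,    4.19530968]), np.float64(0.07904855906963348))
jig 0 (array([ 516.38199217, -225.32284339,    4.16475209]), np.float64(0.02971850335597992))
jig 1 (array([ 518.88091304, -228.28574365,    3.94885587]), np.float64(0.025078320875763893))
scene honey_jar [636. 298.  40.]
scene screwdriver [477. 263.  40.]
scene espresso_cup [ 491. -425.   40.]
top honey_jar [629. 288.  40.]
top screwdriver [489. 285.  40.]
top espresso_cup [ 497. -425.   40.]
top salt_shaker [ 629. -428.   40.]
```

```bash
python3 - <<'E'
from fit import *
from workcell import cams,finder
fs=[cams.grab_frame(n) for n in('scene','top')]
ms=[]
for n,f in zip(('scene','top'),fs):
    c=[t for t in finder.trace('bracket_rib',n) if t['rect'][0]<264 and t['rect'][0]>200]; ms.append(c[0]['pixels'].astype(np.float32))
p=[567,127,-31]
print(fit(fs,ms,BR,p))
for i in(0,1): print(i,fit(fs[i:i+1],ms[i:i+1],BR,p))
print(fs[0]['t'])
E
```

```text
(array([565.9082149 , 128.77809967, -33.32806812]), np.float64(0.40409591794013977))
0 (array([564.63144677, 131.28159735, -33.60011654]), np.float64(0.25291314721107483))
1 (array([567.38374466, 127.42038293, -30.63011592]), np.float64(0.06800176203250885))
[-439.02888073  279.69876406 1284.62801111]
```

>>> {"api": "apply_moves", "payload": {
  "increments": [
    [0.3,0.021,-0.026,0,0,0,-0.4],
    [0.3,0.021,-0.026,0,0,0,-0.4],
    [0.3,0.021,-0.026,0,0,0,-0.4],
    [0.3,0.021,-0.026,0,0,0,-0.4],
    [0.3,0.021,-0.026,0,0,0,-0.4]
  ],
  "newtons": 45
}}

```text
time_s: 2.12
ee_pos: [353.1, 387.8, 228.1]
ee_rot: [180.0, 0.0, 152.5]
force: [0.8, 0.2, 0.3]
gripper_width: 61.1
gripper_force: 0.0
```

>>> {"api": "apply_moves", "payload": {
  "increments": [
    [0.3,0.021,-0.026,0,0,0,-0.4],
    [0.3,0.021,-0.026,0,0,0,-0.4],
    [0.3,0.021,-0.026,0,0,0,-0.4],
    [0.3,0.021,-0.026,0,0,0,-0.4],
    [0.3,0.021,-0.026,0,0,0,-0.4]
  ]
}}

```text
time_s: 2.53
ee_pos: [458.3, 257.7, 228.2]
ee_rot: [180.0, 0.0, 150.5]
force: [0.6, 1.1, -0.1]
gripper_width: 59.4
gripper_force: 0.0
```

>>> {"api": "apply_moves", "payload": {
  "increments": [
    [0.3,0.021,-0.026,0,0,0,-0.4],
    [0.3,0.021,-0.026,0,0,0,-0.4],
    [0.3,0.021,-0.026,0,0,0,-0.4],
    [0.3,0.021,-0.025,0,0,0,-0.4],
    [0.3,0.021,-0.025,0,0,0,0]
  ]
}}

```text
time_s: 2.95
ee_pos: [563.3, 129.6, 228.1]
ee_rot: [180.0, 0.0, 148.9]
force: [0.2, 0.4, -0.6]
gripper_width: 59.3
gripper_force: 0.0
```

>>> {"api": "apply_moves", "payload": {
  "increments": [
    [0.3,-0.002,0.002,-0.035,0,0,0],
    [0.3,0,0,-0.035,0,0,0],
    [0.3,0,0,-0.035,0,0,0],
    [0.3,0,0,-0.025,0,0,0],
    [0.3,0,0,0,0,0,0]
  ]
}}

```text
time_s: 3.37
ee_pos: [556.7, 132.1, 92.7]
ee_rot: [-179.6, -0.5, 148.9]
force: [-1.1, 0.3, 0.7]
gripper_width: 58.8
gripper_force: 0.0
```

```bash
python3 - <<'E'
from workcell import cams
import cv2,numpy as np
o=[]
for n,(x,y) in(('scene',(225,180)),('top',(200,190))):
    c=cams.grab_frame(n)['color'][y:y+120,x:x+80,::-1]; o.append(cv2.resize(c,None,fx=5,fy=5,interpolation=cv2.INTER_CUBIC))
cv2.imwrite('pics/c.png',np.hstack(o))
E
```

```text
(no output)
```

View pics/c.png

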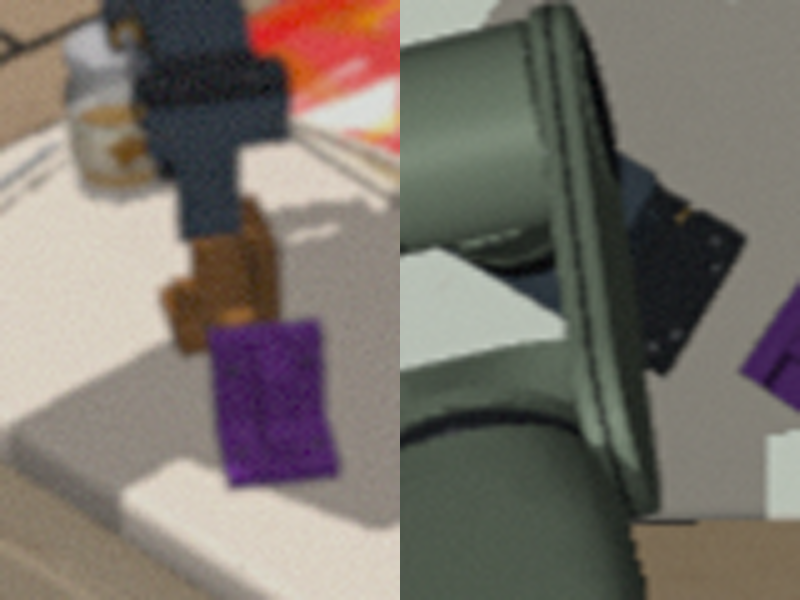

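The scene view shows the fingers straddling the brown rib, with the pad edge just short of the flange. I descend slowly from here.

>>> {"api": "apply_moves", "payload": {
  "increments": [
    [0.3,0,0,0,0,0,0],
    [0.3,0,0,-0.02,0,0,0],
    [0.3,0,0,-0.02,0,0,0],
    [0.3,0,0,-0.01,0,0,0],
    [0.3,0,0,0,0,0,0]
  ]
}}

```text
time_s: 3.88
ee_pos: [560.0, 133.1, 47.7]
ee_rot: [-180.0, -0.1, 148.9]
force: [-0.1, 0.6, 0.4]
gripper_width: 59.5
gripper_force: 0.0
```

>>> {"api": "apply_moves", "payload": {
  "increments": [
    [0.3,0.001,-0.001,-0.007,0,0,0],
    [0.3,0,0,-0.007,0,0,0],
    [0.3,0,0,0,0,0,0],
    [-1,0,0,0,0,0,0],
    [-1,0,0,0,0,0,0]
  ]
}}

```text
time_s: 4.3
ee_pos: [561.8, 132.1, 34.4]
ee_rot: [180.0, 0.0, 148.9]
force: [0.3, -0.3, -0.1]
gripper_width: 48.6
gripper_force: 0.0
```

>>> {"api": "apply_moves", "payload": {
  "increments": [
    [-1,0,0,0,0,0,0],
    [-1,0,0,0,0,0,0],
    [-1,0,0,0,0,0,0],
    [-1,0,0,0,0,0,0],
    [-1,0,0,0,0,0,0]
  ]
}}

```text
time_s: 4.72
ee_pos: [561.2, 131.9, 34.1]
ee_rot: [-180.0, -0.0, 148.9]
force: [-1.0, -1.6, 1.1]
gripper_width: 17.7
gripper_force: 45.0
```

>>> {"api": "apply_moves", "payload": {
  "increments": [
    [-1,0,0,0.01,0,0,0],
    [-1,0,0,0.02,0,0,0],
    [-1,0,0,0.025,0,0,0],
    [-1,0,0,0.025,0,0,0],
    [-1,0,0,0.02,0,0,0]
  ]
}}

```text
time_s: 5.13
ee_pos: [561.7, 132.2, 136.1]
ee_rot: [179.9, 0.1, 148.9]
force: [0.9, -0.8, -2.0]
gripper_width: 17.8
gripper_force: 45.0
```

>>> {"api": "apply_moves", "payload": {
  "increments": [
    [-1,-0.004,-0.015,0,0,0,2],
    [-1,-0.006,-0.025,0,0,0,3],
    [-1,-0.006,-0.025,0,0,0,3],
    [-1,-0.006,-0.025,0,0,0,3],
    [-1,-0.006,-0.025,0,0,0,3]
  ]
}}

```text
time_s: 5.55
ee_pos: [532.8, 16.2, 134.4]
ee_rot: [180.0, -0.0, 163.1]
force: [-0.6, 0.1, -2.3]
gripper_width: 17.9
gripper_force: 45.0
```

>>> {"api": "apply_moves", "payload": {
  "increments": [
    [-1,-0.006,-0.025,0,0,0,3],
    [-1,-0.006,-0.025,0,0,0,3],
    [-1,-0.006,-0.025,0,0,0,3],
    [-1,-0.006,-0.025,0,0,0,3],
    [-1,-0.006,-0.025,0,0,0,3]
  ]
}}

```text
time_s: 5.97
ee_pos: [502.8, -109.0, 134.4]
ee_rot: [180.0, -0.0, 178.1]
force: [0.6, -0.9, -2.1]
gripper_width: 17.7
gripper_force: 45.0
```

>>> {"api": "apply_moves", "payload": {
  "increments": [
    [-1,-0.006,-0.025,0,0,0,3],
    [-1,-0.006,-0.025,0,0,0,3],
    [-1,-0.005,-0.025,0,0,0,0],
    [-1,-0.005,-0.025,0,0,0,0],
    [-1,0,-0.02,0,0,0,0]
  ]
}}

```text
time_s: 6.38
ee_pos: [480.1, -229.4, 134.3]
ee_rot: [180.0, -0.1, -176.1]
force: [-0.1, 0.0, -2.2]
gripper_width: 18.0
gripper_force: 45.0
```

>>> {"api": "apply_moves", "payload": {
  "increments": [
    [-1,0,0,0,0,0,0],
    [-1,0,0,0,0,0,0]
  ]
}}

```text
time_s: 6.55
ee_pos: [481.2, -228.6, 134.2]
ee_rot: [180.0, 0.0, -176.2]
force: [-0.6, -0.2, -2.8]
gripper_width: 17.9
gripper_force: 45.0
```

```bash
python3 - <<'E'
from workcell import cams,finder,status
from fit import *
o=[];fs=[];ms=[];js=[]
for n,(x,y) in(('scene',(290,220)),('top',(330,190))):
    f=cams.grab_frame(n); fs.append(f)
    c=f['color'][y:y+120,x:x+120,::-1]; o.append(cv2.resize(c,None,fx=3.3,fy=3.3,interpolation=cv2.INTER_CUBIC))
    np.savez(f'pics/{n}1.npz',**f)
    for t in finder.trace('bracket_rib',n): print(n,t['score'],t['rect'],f['color'][t['pixels']].mean(0).round())
cv2.imwrite('pics/d.png',np.hstack(o))
E
```

```text
scene 0.92 [327.2, 259.7, 37.5, 25.3] [91. 65. 42.]
scene 0.87 [265.4, 239.9, 27.0, 39.7] [ 98.  60. 117.]
top 0.88 [273.0, 245.2, 25.9, 31.1] [ 86.  51. 109.]
top 0.36 [354.9, 212.2, 28.1, 34.2] [83. 82. 75.]
top 0.31 [346.3, 216.9, 61.1, 71.5] [114. 102.  78.]
```

View pics/d.png

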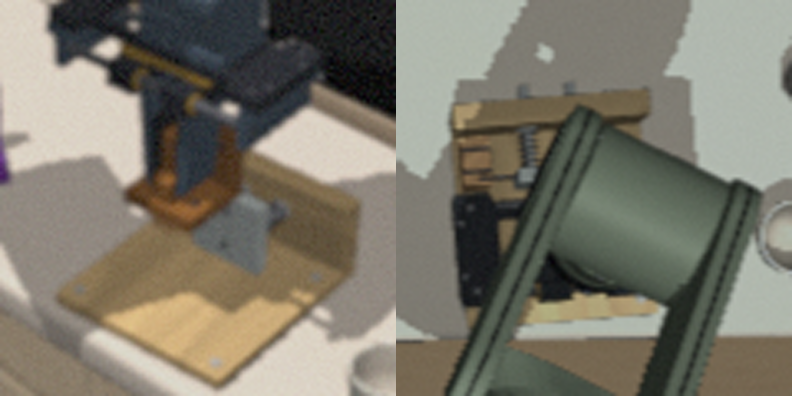

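Scene view: the brown bracket is held level above the board, its foot corner at about (328,279) and clear of the plate at (360,288). Now I fit its held offset, ignoring the pixels the gripper covers.

```bash
cat > heldfit.py <<'E'
from fit import *
def held(f,p0,z,yaw,rect):
    c=f['color'].astype(float); R,G,B=c[...,0],c[...,1],c[...,2]
    brown=(R>1.5*B)&(R<170)&(G<0.8*R)
    roi=np.zeros((480,640),bool); x,y,w,h=[int(v) for v in rect]; roi[y-6:y+h+8,x-6:x+w+8]=1
    grip=cv2.dilate((((B>R*0.95)&(R+G+B<300))).astype(np.uint8),np.ones((3,3)))>0
    ok=roi&~grip
    def cost(q):
        r=render(f,BR,(q[0],q[1],yaw),z); return np.abs(r-brown)[ok].sum()
    r=min((minimize(cost,p0,method='Nelder-Mead',options=dict(initial_simplex=[np.add(p0,d) for d in([0,0],[a,0],[0,a])],xatol=.05,fatol=.01)) for a in(8,-6,4)),key=lambda r:r.fun)
    return r.x,r.fun,(brown&ok).sum(),brown,ok
E
python3 - <<'E'
from heldfit import *
f=dict(np.load('pics/scene1.npz'))
for z in(98,100.2,102):
    x,c,n,br,ok=held(f,[487,-228],z,3.8,[327,244,38,42]); print(z,x,c,n)
x,c,n,br,ok=held(f,[487,-228],100.2,3.8,[327,244,38,42])
r=render(f,BR,(*x,3.8),100.2)
v=f['color'].copy(); e=cv2.morphologyEx((r>.5).astype(np.uint8),cv2.MORPH_GRADIENT,np.ones((2,2)))>0
v2=v.copy(); v2[e]=[0,255,0]; v3=v.copy(); v3[~ok]=0; v3[br&ok]=[255,0,0]
cv2.imwrite('pics/e.png',cv2.resize(np.hstack([a[230:300,310:380,::-1] for a in(v2,v3)]),None,fx=5.5,fy=5.5,interpolation=cv2.INTER_NEAREST))
E
```

```text
98 [ 486.35546875 -225.3515625 ] 90.8125 497
100.2 [ 484.8125 -225.375 ] 93.1875 497
102 [ 482.86657715 -227.99536133] 93.9375 497
```

View pics/e.png

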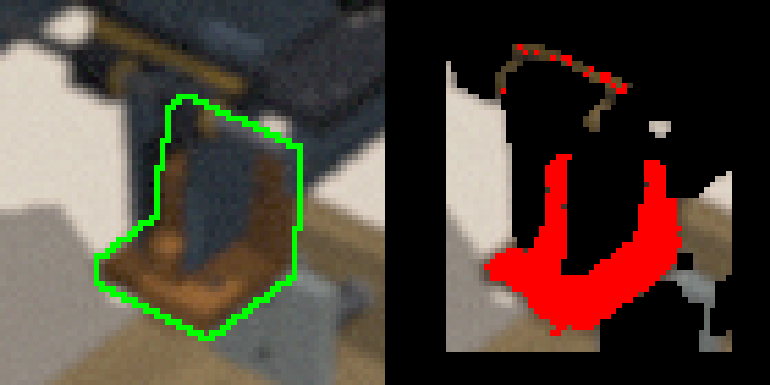

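>>> {"api": "apply_moves", "payload": {
  "increments": [
    [-1,0,-0.001,-0.02,0,0,0.3],
    [-1,0,0,-0.025,0,0,0],
    [-1,0,0,-0.025,0,0,0],
    [-1,0,0,-0.012,0,0,0],
    [-1,0,0,0,0,0,0]
  ]
}}

```text
time_s: 7.17
ee_pos: [479.5, -227.0, 49.3]
ee_rot: [179.8, -0.3, -175.7]
force: [-0.2, 0.6, -2.1]
gripper_width: 17.6
gripper_force: 45.0
```

>>> {"api": "apply_moves", "payload": {
  "increments": [
    [-1,0,0,-0.002,0,0,0],
    [-1,0,0,-0.002,0,0,0],
    [-1,0,0,-0.001,0,0,0],
    [-1,0,0,0,0,0,0],
    [-1,0,0,0,0,0,0]
  ]
}}

```text
time_s: 7.58
ee_pos: [481.8, -229.1, 47.7]
ee_rot: [-180.0, 0.1, -175.8]
force: [-0.7, -1.1, -1.8]
gripper_width: 17.6
gripper_force: 45.0
```

>>> {"api": "apply_moves", "payload": {
  "increments": [
    [-1,0,0,-0.001,0,0,0],
    [-1,0,0,0,0,0,0],
    [-1,0,0,0,0,0,0]
  ]
}}

```text
time_s: 7.83
ee_pos: [481.4, -229.0, 46.1]
ee_rot: [-180.0, 0.0, -175.8]
force: [-0.3, 0.6, -1.8]
gripper_width: 17.9
gripper_force: 45.0
```

>>> {"api": "apply_moves", "payload": {
  "increments": [
    [-1,0,0,-0.0005,0,0,0],
    [-1,0,0,0,0,0,0],
    [-1,0,0,0,0,0,0]
  ]
}}

```text
time_s: 8.08
ee_pos: [481.5, -229.0, 46.0]
ee_rot: [-180.0, 0.0, -175.8]
force: [-1.0, 1.8, 4.6]
gripper_width: 18.0
gripper_force: 45.0
```

The bracket is down on the board (force z went from -1.8 to +4.6). Before pressing, I check its alignment.

```bash
python3 - <<'E'
from heldfit import *
from workcell import cams,finder
f=cams.grab_frame('scene'); np.savez('pics/scene2.npz',**f)
q=proj(f,np.array([[487.,-229,40]]))[0]
x,c,n,br,ok=held(f,[487,-228],12,4.2,[q[0]-22,q[1]-24,46,52]); print(x,c,n)
v=f['color'].copy()
for B,p,z,col in((BR,(*x,4.2),12,[0,255,0]),(JIG,(516.4,-225.3,4.2),0,[255,0,0])):
    for b in B:
        h=cv2.convexHull(proj(f,place(b,*p,z)).astype(np.float32))
        pass
cv2.imwrite('pics/f.png',cv2.resize(v[225:345,290:430,::-1],None,fx=5.5,fy=5,interpolation=cv2.INTER_CUBIC))
# predicted pixels (crop coordinates) of some points, jig scene pose and TCP-based bracket
J=lambda P:proj(f,place(np.array([P],float),516.4,-225.3,4.2))[0]
Bk=lambda P:proj(f,place(np.array([P],float),*x,4.2,12))[0]
for nm,g,P in(('plate +y top',J,[20,30,74]),('plate -y top',J,[20,-30,74]),('plate -y bot',J,[20,-30,14]),('board front R',J,[-85,-75,12]),('board front L',J,[-85,75,12]),('flange top -y back',Bk,[29,-30,64]),('foot -y back bot',Bk,[29,-30,0]),('foot -y front bot',Bk,[-31,-30,0]),('foot +y front',Bk,[-31,30,12])):
    p=g(P); print(nm,p.round(1),((p-[290,225])*[5.5,5]).round())
E
```

```text
[ 487.44032288 -223.94284058] 61.5 465
plate +y top [348.4 273.7] [321. 244.]
plate -y top [368.6 283.2] [432. 291.]
plate -y bot [367.5 303. ] [426. 390.]
board front R [356.5 334.2] [366. 546.]
board front L [306.4 307.4] [ 90. 412.]
flange top -y back [362.5 285.9] [399. 304.]
foot -y back bot [361.5 307.1] [393. 411.]
foot -y front bot [346.3 319.7] [310. 474.]
foot +y front [326.4 305.4] [200. 402.]
```

View pics/f.png

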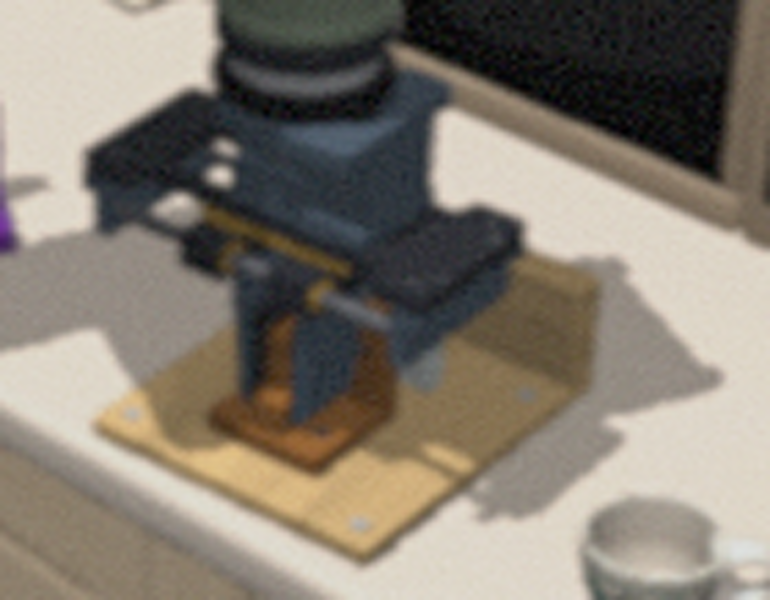

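>>> {"api": "apply_moves", "payload": {
  "increments": [
    [-1,0.003,-0.001,0,0,0,0],
    [-1,0.004,0,0,0,0,0],
    [-1,0.004,0.0005,0,0,0,0],
    [-1,0.004,0.0005,0,0,0,0],
    [-1,0,0,0,0,0,0]
  ]
}}

```text
time_s: 8.55
ee_pos: [496.2, -229.1, 46.0]
ee_rot: [-180.0, -0.1, -175.8]
force: [-3.7, -0.3, 6.2]
gripper_width: 17.9
gripper_force: 45.0
```

>>> {"api": "apply_moves", "payload": {
  "increments": [
    [-1,0.001,0,0,0,0,0],
    [-1,0.001,0,0,0,0,0],
    [-1,0,0,0,0,0,0],
    [-1,0,0,0,0,0,0]
  ]
}}

```text
time_s: 8.88
ee_pos: [496.9, -229.1, 46.1]
ee_rot: [180.0, -0.2, -175.7]
force: [-5.9, -0.4, 9.1]
gripper_width: 18.3
gripper_force: 45.0
```

>>> {"api": "apply_moves", "payload": {
  "increments": [
    [-1,0,0,0.0005,0,0,0],
    [-1,0.001,0,0,0,0,0],
    [-1,0.001,0,0,0,0,0],
    [-1,0,0,0,0,0,0],
    [-1,0,0,0,0,0,0]
  ]
}}

```text
time_s: 9.3
ee_pos: [500.3, -229.0, 46.1]
ee_rot: [180.0, -0.0, -175.8]
force: [-3.6, -0.3, 5.1]
gripper_width: 17.5
gripper_force: 45.0
```

>>> {"api": "apply_moves", "payload": {
  "increments": [
    [-1,0.001,0,0,0,0,0],
    [-1,0.001,0,0,0,0,0],
    [-1,0.001,0,0,0,0,0],
    [-1,0,0,0,0,0,0],
    [-1,0,0,0,0,0,0]
  ]
}}

```text
time_s: 9.72
ee_pos: [503.0, -228.8, 46.1]
ee_rot: [180.0, -0.1, -175.8]
force: [-5.0, 0.3, 5.9]
gripper_width: 17.8
gripper_force: 45.0
```

>>> {"api": "apply_moves", "payload": {
  "increments": [
    [-1,0.001,0.0001,0,0,0,0],
    [-1,0.001,0,0,0,0,0],
    [-1,0.001,0.0001,0,0,0,0],
    [-1,0,0,0,0,0,0],
    [-1,0,0,0,0,0,0]
  ]
}}

```text
time_s: 10.13
ee_pos: [505.3, -228.6, 46.1]
ee_rot: [180.0, -0.1, -175.8]
force: [-6.0, 0.9, 7.0]
gripper_width: 17.8
gripper_force: 45.0
```

>>> {"api": "apply_moves", "payload": {
  "increments": [
    [-1,0.001,0.0001,0,0,0,0],
    [-1,0.001,0,0,0,0,0],
    [-1,0.001,0.0001,0,0,0,0],
    [-1,0,0,0,0,0,0],
    [-1,0,0,0,0,0,0]
  ]
}}

```text
time_s: 10.55
ee_pos: [507.6, -228.4, 46.1]
ee_rot: [180.0, -0.2, -175.8]
force: [-8.1, -1.2, 8.6]
gripper_width: 17.8
gripper_force: 45.0
```

>>> {"api": "apply_moves", "payload": {
  "increments": [
    [-1,0.001,0.0001,0,0,0,0],
    [-1,0.001,0,0,0,0,0],
    [-1,0.001,0.0001,0,0,0,0],
    [-1,0,0,0,0,0,0],
    [-1,0,0,0,0,0,0]
  ]
}}

```text
time_s: 10.97
ee_pos: [510.0, -228.3, 46.2]
ee_rot: [179.9, -0.3, -175.8]
force: [-10.0, -0.4, 9.5]
gripper_width: 17.4
gripper_force: 45.0
```

>>> {"api": "apply_moves", "payload": {
  "increments": [
    [-1,0.001,0.0001,0.0005,0,0,0],
    [-1,0.001,0,0,0,0,0],
    [-1,0.001,0.0001,0,0,0,0],
    [-1,0,0,0,0,0,0],
    [-1,0,0,0,0,0,0]
  ]
}}

```text
time_s: 11.38
ee_pos: [512.6, -228.1, 46.2]
ee_rot: [179.9, -0.3, -175.8]
force: [-10.8, -1.4, 6.4]
gripper_width: 17.8
gripper_force: 45.0
```

>>> {"api": "apply_moves", "payload": {
  "increments": [
    [-1,0.001,0.0001,0,0,0,0],
    [-1,0.001,0,0,0,0,0],
    [-1,0.001,0.0001,0,0,0,0],
    [-1,0,0,0,0,0,0],
    [-1,0,0,0,0,0,0]
  ]
}}

```text
time_s: 11.8
ee_pos: [514.9, -227.9, 46.3]
ee_rot: [179.9, -0.4, -175.8]
force: [-11.8, -2.0, 9.6]
gripper_width: 18.1
gripper_force: 45.0
```

```bash
python3 - <<'E'
from workcell import cams,status
import cv2,numpy as np
o=[]
for n,(x,y,w,h) in(('scene',(320,235,80,90)),('top',(340,205,80,90))):
    f=cams.grab_frame(n); np.savez(f'pics/{n}3.npz',**f)
    o.append(cv2.resize(f['color'][y:y+h,x:x+w,::-1],None,fx=5,fy=5,interpolation=cv2.INTER_CUBIC))
cv2.imwrite('pics/g.png',np.hstack(o))
s=status.state(); print(s['ee_pos'],s['force'])
E
```

```text
[ 514.86242147 -227.8960126    46.23414144] [-11.79860905  -2.5603398    8.9162571 ]
```

View pics/g.png

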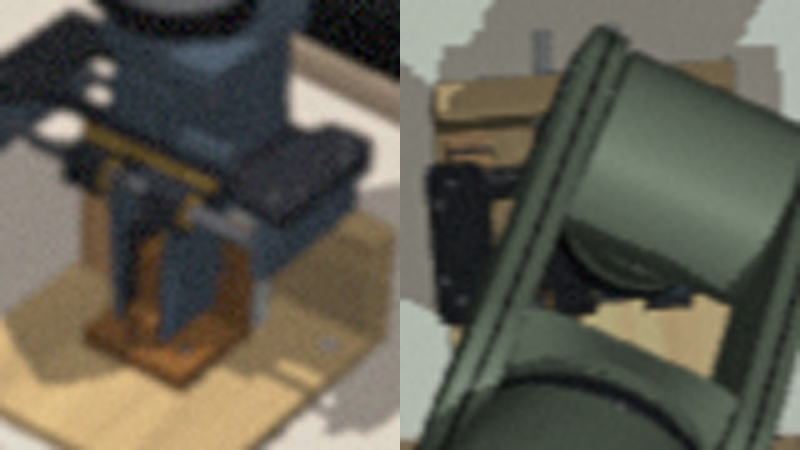

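Scene view: the flange is tight on the plate, whose side shows at about (372,295). Top view: a guide rod tip sticks out behind the wall at about (368,211), so I use it to measure travel.

```bash
python3 - <<'E'
from fit import *
a=np.load('pics/top0.npz'); b=np.load('pics/top3.npz')
print('cols 364-384, rows 206-226')
for f in(a,b):
    g=f['color'].astype(int).sum(2)//3
    for r in range(206,224): print(r,g[r,363:374])
    print()
f=dict(a); J=lambda P:proj(f,place(np.array([P],float),518.9,-228.3,4))[0]
print(J([85,17,44]),J([105,17,44]),J([85,0,70]))
E
```

```text
cols 364-384, rows 206-226
206 [172 171 172 172 172 171 172 171 171 170 172]
207 [172 172 171 171 172 171 173 170 172 172 170]
208 [171 172 172 174 172 172 173 173 172 172 171]
209 [171 173 173 171 171 173 170 172 172 172 172]
210 [173 172 172 173 172 171 170 170 172 173 174]
211 [171 174 173 170 152 128 131 150 168 172 170]
212 [171 169 151 128 121 115 117 120 127 127 128]
213 [127 128 121 116 117 116 115 117 117 117 115]
214 [114 116 115 117 114 116 116 114 117 115 116]
215 [115 115 116 113 109 108 109 107 116 117 117]
216 [116 116 117 108 118 139 130 113 115 117 116]
217 [117 116 115 105 115 141 125 110 117 118 116]
218 [118 117 115 100  89 102 101 103 115 115 116]
219 [115 116 116 101  83  84  80  81  90  99 104]
220 [113 118 125 126 123 126 128 129 131 131 133]
221 [131 132 134 136 134 137 135 138 137 137 136]
222 [137 134 134 136 135 136 136 137 135 136 135]
223 [135 136 136 136 134 135 136 136 135 137 137]

206 [119 120 121 119 120 122 120 120 120 121 119]
207 [121 121 120 123 120 121 120 122 120 120 121]
208 [122 121 122 120 120 120 121 122 123 120 121]
209 [118 122 119 121 122 120 120 119 120 121 120]
210 [120 120 122 118 117 116 116 121 120 122 122]
211 [121 120 118 106  95 100  97 109 122 121 121]
212 [121 122 119 100  91  96  97 109 121 123 122]
213 [122 122 120 106  92  97 102 113 122 123 120]
214 [122 121 121 105  91  97  97 108 119 120 122]
215 [122 122 120 108  94  97 101 112 123 121 122]
216 [122 121 120 108  94  97 100 112 120 122 109]
217 [122 123 120 106  91  99 102 110 122 122  94]
218 [123 123 121 105  89  95 100 108 119 110  77]
219 [120 122 121 103  84  86  80  82  89  78  51]
220 [96 98 99 95 86 89 91 90 83 58 45]
221 [92 91 90 92 90 90 92 91 73 44 46]
222 [89 92 92 91 92 91 93 90 67 51 60]
223 [91 91 90 90 90 93 91 78 46 47 58]

[369.16389231 220.32123048] [368.44968706 212.60025241] [376.80544705 218.36961191]
```

Rod travel is about 11 mm, which agrees with the force and TCP. About 4 mm more is needed.

>>> {"api": "apply_moves", "payload": {
  "increments": [
    [-1,0.001,0.0001,0,0,0,0],
    [-1,0.001,0,0,0,0,0],
    [-1,0.001,0.0001,0,0,0,0],
    [-1,0.001,0,0,0,0,0],
    [-1,0.001,0.0001,0,0,0,0]
  ]
}}

```text
time_s: 12.32
ee_pos: [518.5, -227.6, 46.3]
ee_rot: [179.9, -0.6, -175.8]
force: [-16.4, -3.1, 12.8]
gripper_width: 17.7
gripper_force: 45.0
```

>>> {"api": "apply_moves", "payload": {
  "increments": [
    [-1,0,0,0,0,0,0],
    [-1,0,0,0,0,0,0],
    [-1,0,0,0,0,0,0],
    [-1,0,0,0,0,0,0],
    [-1,0,0,0,0,0,0]
  ]
}}

```text
time_s: 12.73
ee_pos: [518.7, -227.6, 46.3]
ee_rot: [179.9, -0.5, -175.8]
force: [-16.0, -3.1, 11.7]
gripper_width: 17.8
gripper_force: 45.0
```

```bash
python3 - <<'E'
from workcell import cams,status
import cv2,numpy as np
o=[]
for n,(x,y,w,h) in(('scene',(320,235,80,90)),('top',(340,205,80,90))):
    f=cams.grab_frame(n); np.savez(f'pics/{n}4.npz',**f)
    o.append(cv2.resize(f['color'][y:y+h,x:x+w,::-1],None,fx=5,fy=5,interpolation=cv2.INTER_CUBIC))
cv2.imwrite('pics/h.png',np.hstack(o))
g=f['color'].astype(int).sum(2)//3
for r in range(205,214): print(r,g[r,365:372])
s=status.state(); print(s['ee_pos'],s['ee_rot'],s['force'],s['torque'])
E
```

```text
205 [121 121 120 121 120 120 122]
206 [120 119 121 119 123 121 121]
207 [122 120 121 122 121 122 121]
208 [121 121 121 122 121 121 121]
209 [121 110 108 110 116 120 120]
210 [120 105  95 101 109 117 122]
211 [120 104  92  98  96 109 122]
212 [122 103  88  98  98 109 122]
213 [119 104  91  97 102 113 121]
[ 518.66105089 -227.65435946   46.33485394] [ 179.89240542   -0.54463813 -175.78299917] [-16.24668814  -2.25974343  10.99994994] [-0.58635381  2.14159409 -0.30027029]
```

View pics/h.png

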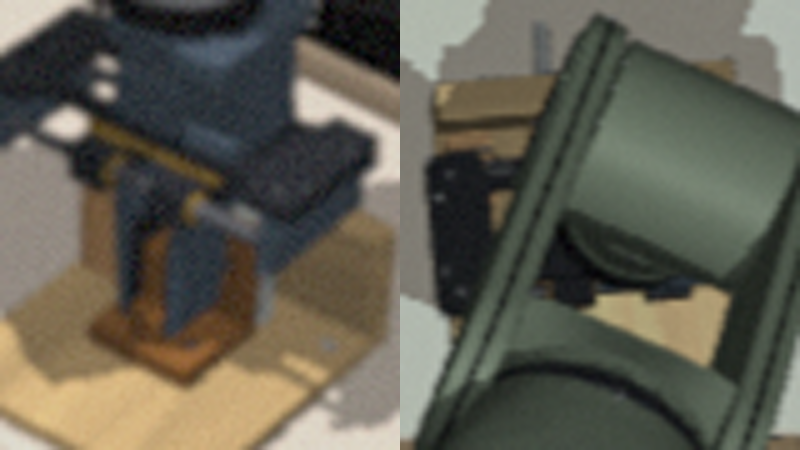

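The rod tip is now at row 209.4, so travel is about 15 mm, and plate force is about 10.5 N. The bracket is square, and level to about 0.5°. I hand in while holding.

```bash
python3 -c "
from workcell import env; print(env.job_done())"
```

```text
the job is handed in; nothing more can be done
None
```

I handed the job in with the bracket still gripped and pressed squarely against the plate. My estimates are about 15 mm of travel and 10.5 N on the plate; the hand-in call returned no verdict.

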